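Put the counter's things back on their painted outlines

ROBOT

A 6-joint arm with a two-finger parallel gripper is mounted at the origin on the work surface. World frame = base frame: x ahead of the robot, y to its left, z up, the work surface at z = 0. Lengths are in m, angles in degrees, forces in N, time in s.
With the tool pointing down it reaches from about 0.275 to 0.725 m from the base axis. Payload 15.9 kg.
Tool frame: the origin (TCP) lies at the very end of the fingers, on their centre line; the grasp point (between the pads) lies 19 mm behind it; z points along the fingers, y is the line along which they close (so a half turn about z gives the same grasp; the last joint's range is limited). The gripper opens to 85 mm and grips with 20 to 120 N. Pads are 22 mm wide; open, the fingers measure 114 mm over their backs; the gripper's body (76 mm by 85 mm) begins 54 mm behind the grasp point. The pads swing forward as they close: fully open they stand 13 mm farther back than shut.
Start: joints at [-64.744, 12.198, -1.971, 75.831, 0, 90], TCP at [0.213, -0.452, 0.231] pointing down, gripper open.
Joint ranges: [-170.91, 170.91], [-42.67, 98.43], [-65.05, 77.54], [-120.47, 116.71], [-90, 82.35], [-180, 180]. Speed limits (degrees/s): [108.29, 108.29, 136.94, 147.25, 180, 180].

INTERFACE

Orientations are given as a 3x3 rotation matrix whose columns are the frame's x, y, z axes.
In Python, from workcell import robot, eyes gives the robot as it stands. The module is installed in compiled form; this text tells all that it offers.
- The arm moves only by the tool carry_out, never from a script. Its argument "plan" is a list that holds one entry, the list of rows, each a list of 7 numbers: the shift along the tool's x, y, z in mm, then the turn, a rotation vector about the tool's x, y, z in rad, then the opening, from 0 (shut) to 1 (fully open). A call has 1 to 5 rows; each row shifts and turns the commanded pose from where the row before left it, along the tool's axes as they then stand; what a row does not reach is not made up. A row lasts 1/10 s, in which the tool goes at most 50 mm and 8.59 degrees, less where a joint would pass 70% of its speed; a pose out of reach is approached as far as the arm can. A call is refused whole if a number of a shift passes 50 or a number of a turn 0.15, either way. A call with a gripper value outside its range is refused whole. The fingers move at their own pace and stop on an object; the grip force is fixed at half the most. Time passes only in rows, so rows that do not move let the fingers close. It gives the time, the measured TCP pose, the force, the opening and the grip force at its end, in the units of the state.
- robot.read_state(): the state, without advancing time (a new reading comes with each control period).
- eyes.capture(name): name is "scene" or "top"; returns the picture (420x560x3 uint8, red, green, blue); there is no depth.
- eyes.get_calibration(name): a dict with "vertical_fov" (degrees; the focal length in pixels is half the picture's height over the tangent of half this angle, whatever the lens; pixels are square), "cx", "cy" (the principal point, pixels), "R" (3x3) and "t" (3): a world point X has camera coordinates R X + t. Camera axes: x right, y down, z forward; pixel columns grow to the right and rows downward; lengths in m; the calibration is good to about 2 mm. A picture is of the moment at which its call begins. get_calibration takes no time and is no camera call.
- robot.job_done(): hands the job in; it is judged then, once.
The state is a dict: "time_s": time; "joints": joint angles; "dq": joint speeds; "joint_torque": joint torques, N m; "position": TCP position; "ee_rot": TCP orientation; "contact_force": force on the tool from outside, world axes, zero at the start; "moment": the same for the moment, N m; "opening": finger opening in m; "gripper_force": force on a finger pad.
Only numpy, scipy, OpenCV 4.12 (cv2) and the standard library are available. Lean on these libraries where they do the work, as an engineer would, in place of code of your own. Each camera call takes 0.05 s, during which the arm holds its last target. There are 200 camera calls.

TASK

Put the socket wrench, the torch, the hasp and the cup back on the counter boards, each squarely on the painted outline of its own shape, lying flat with its head end where the outline shows it. Keep the cup upright at all times, and leave the padlock and the big nut where they are.

Things in the scene. Friction and masses are not known exactly. Their poses are not given: they have to be found in the camera images.
- wrench_centre (a point): Chrome socket wrench lying flat, 160 mm long: round handle 22 mm thick (x -80 to +20 mm), thin neck, round head at the +x (head) end, 32 mm across at x = 64 mm, with a socket pointing up (top 36 mm above the underside). Point: mid-length on the handle's axis, 11 mm above the underside, near the balance point; grip here across y (22 mm). x towards the head, z up. 0.25 kg.
- torch_centre (a point): Black torch lying down, 125 mm long: round barrel 26 mm thick (bare from x -50 to +24 mm) between a 38 mm long, 40 mm square lens head at the +x (head) end and a 12 mm long, 40 mm square tail guard, so it does not roll. Point: mid-length on the axis, 20 mm above the underside; grip the barrel here across y (26 mm). x towards the lens, z up. 0.16 kg.
- hasp_centre (a point): Closed steel hasp lying flat, 100 mm long: 46 mm wide hinge leaf at -x, 26 mm wide strap with a round nose at +x (head end), both 4 mm thick; in the middle a latch case 36 (x) x 28 (y) mm, top 26 mm above the underside, with a small round button on top (to 29 mm). Point: middle of the case, 13 mm above the underside; grip here across y (28 mm). x hinge to nose, z up. 0.18 kg.
- cup_centre (a point): White ceramic tea cup without handle, standing upright, 70 mm tall, 58 mm across at the rim and narrower below. The point is on its axis, 35 mm above its underside. z up; its yaw does not matter. About 0.16 kg.
- wrench_outline (a point): Spot on the wrench board (fixed, flat on the counter, plywood 190 x 70 x 5 mm thick) with a dark painted wrench silhouette: handle bar, thin neck, round head. Point: on the board's top face, on the silhouette's centre line, 40 mm from its middle towards its head end; x points to the head end, z up. The wrench's centre belongs over the middle: x = -40 mm, y = 0 here, wrench x along this x.
- torch_outline (a point): Spot on the torch board (fixed, flat on the counter, plywood 155 x 70 x 5 mm thick) with a dark painted torch silhouette: bar with a long wide head and a short wide tail. Point: on the board's top face, on the silhouette's centre line, 40 mm from its middle towards its head end; x points to the head end, z up. The torch's centre belongs over the middle: x = -40 mm, y = 0 here, torch x along this x.
- hasp_outline (a point): Spot on the hasp board (fixed, flat on the counter, plywood 130 x 70 x 5 mm thick) with a dark painted hasp silhouette: wide leaf, narrower strap, round nose. Point: on the board's top face, on the silhouette's centre line, 40 mm from its middle towards its head end; x points to the head end, z up. The hasp's centre belongs over the middle: x = -40 mm, y = 0 here, hasp x along this x.
- cup_outline (a point): Marked spot on the cup board: a fixed plywood board 100 x 100 mm, 5 mm thick, lying flat on the counter, painted with one dark disc 64 mm across. The point is the disc's centre on the board's top face (5 mm above the counter). z up; yaw does not matter.
- padlock_centre (a point): Small brass padlock lying flat on the counter, about 45 x 30 x 14 mm; the point is at its middle, 7 mm up. Not to be moved.
- nut_centre (a point): Large dark steel hexagon nut lying flat on the counter, 34 mm across flats, 16 mm high; the point is at its middle, 8 mm up. Not to be moved.
Mind the look-alikes: they are no part of the job. Leave any blue or yellow look-alike of the part that bears cup_centre alone.

How it is judged (in metres and radians):
At the end, for the whole second after the job is handed in: Each thing rests flat or upright on its own board, released, still (under 0.02 m/s), within 5 mm of resting height and 0.12 rad of level, centre within 12 mm of the outline's middle (along and across it); wrench, torch and hasp turned within 0.25 rad of the outline, heads at its head end (x of wrench_centre in the frame of wrench_outline between -0.052 and -0.028 m and y of wrench_centre in the frame of wrench_outline between -0.012 and 0.012 m and x of wrench_outline in the frame of wrench_centre above 0.02 m and angle between the x axis of wrench_centre and the x axis of wrench_outline, either way round below 0.25 rad and z of wrench_centre in the frame of wrench_outline between 0.006 and 0.016 m and angle between each of wrench_centre, torch_centre, hasp_centre, cup_centre's own z axis and vertical below 0.12 rad and linear speed of each of wrench, torch, hasp, cup below 0.02 m/s and x of torch_centre in the frame of torch_outline between -0.052 and -0.028 m and y of torch_centre in the frame of torch_outline between -0.012 and 0.012 m and x of torch_outline in the frame of torch_centre above 0.02 m and angle between the x axis of torch_centre and the x axis of torch_outline, either way round below 0.25 rad and z of torch_centre in the frame of torch_outline between 0.015 and 0.025 m and x of hasp_centre in the frame of hasp_outline between -0.052 and -0.028 m and y of hasp_centre in the frame of hasp_outline between -0.012 and 0.012 m and x of hasp_outline in the frame of hasp_centre above 0.02 m and angle between the x axis of hasp_centre and the x axis of hasp_outline, either way round below 0.25 rad and z of hasp_centre in the frame of hasp_outline between 0.008 and 0.018 m and horizontal distance between cup_centre and cup_outline below 0.012 m and z of cup_centre in the frame of cup_outline between 0.03 and 0.04 m); the robot touches nothing.
It fails at once if the cup is tipped (over 0.6 rad) (angle between cup_centre's own z axis and vertical above 0.6 rad).
It fails at once if the padlock is pushed away (over 20 mm) (distance of padlock_centre from where it was at the start of the episode above 0.02 m).
It fails at once if the nut is pushed away (over 20 mm) (distance of nut_centre from where it was at the start of the episode above 0.02 m).
It also fails if it takes over 106 s, if anything falls off the work surface, if the arm or the gripper's body presses on something with over 40 N, if the wrist force passes 120 N, or if a joint passes its speed limit or range.

## Working session

There is one attempt and no reset: what is moved stays moved. The work goes in short steps, Python scripts to look and compute and a tool call to move; the robot and the scene stay as the last step left them, time stands still between calls to the robot, and variables do not carry over. Pictures are saved under pics/ and viewed, at most 14 in all, crops included, and the job is handed in when it is done.

Besides the shell and the picture viewer there is one more tool, called by a JSON object that holds its "fn" and its "kwargs", one argument or row to a line. carry_out: Moves the arm, as the interface text tells. Its arguments: {"type":"object","properties":{"plan":{"type":"array"}},"required":["plan"]}

```bash
mkdir -p pics
cat > h.py <<'E'
import numpy as np, cv2
from workcell import robot, eyes
def cal(n):
    c=eyes.get_calibration(n); f=210/np.tan(np.radians(c["vertical_fov"])/2)
    return f,c["cx"],c["cy"],np.array(c["R"]),np.array(c["t"])
def ray(n,u,v,z):
    f,cx,cy,R,t=cal(n); d=R.T@np.array([(u-cx)/f,(v-cy)/f,1]); o=-R.T@t
    return o+d*(z-o[2])/d[2]
def proj(n,X):
    f,cx,cy,R,t=cal(n); p=R@np.array(X)+t; return f*p[0]/p[2]+cx,f*p[1]/p[2]+cy
def snap(n,name):
    im=eyes.capture(n); cv2.imwrite(f"pics/{name}.png",im[:,:,::-1]); return im
E
python3 - <<'E'
from h import *
for n in("scene","top"):
    snap(n,n+"0"); f,cx,cy,R,t=cal(n); print(n,f,cx,cy,R.round(3).tolist(),(-R.T@t).round(3))
print(eyes.get_calibration("top").keys())
s=robot.read_state();print(s)
E
```

```text
scene 416.90195774856477 278.8709637828416 209.7514511988272 [[0.667, 0.744, 0.014], [0.572, -0.501, -0.65], [-0.476, 0.442, -0.76]] [ 0.942 -0.452  0.858]
top 534.3694132534281 271.6553221291322 211.2769325177743 [[0.001, -1.0, -0.006], [-0.999, -0.001, -0.05], [0.05, 0.007, -0.999]] [0.345 0.01  1.361]
dict_keys(['vertical_fov', 'cx', 'cy', 'R', 't'])
{'time_s': 0.1, 'joints': array([-6.47438935e+01,  1.22194553e+01, -2.00365274e+00,  7.58328789e+01,
        4.80335300e-04,  8.99998855e+01]), 'dq': array([-0.0037725 , -0.02871471, -0.00213979,  0.01168286,  0.09574002,
       -0.02689626]), 'joint_torque': array([-3.06431793e-04, -6.87253046e+01,  4.87800193e+01,  1.23854110e-02,
       -8.80560947e-05,  1.33288896e-05]), 'position': array([ 0.21320168, -0.4519212 ,  0.23089458]), 'ee_rot': array([[ 9.04408828e-01,  4.26666736e-01, -4.09336159e-04],
       [ 4.26666932e-01, -9.04408393e-01,  8.87325885e-04],
       [ 8.38538119e-06, -9.77155567e-04, -9.99999523e-01]]), 'contact_force': array([ 0.4534397 ,  0.68759941, -0.54301561]), 'moment': array([-0.01218988, -0.01796199,  0.02562404]), 'gripper_force': 0.0, 'opening': 0.08548796221944717}
```

View pics/top0.png

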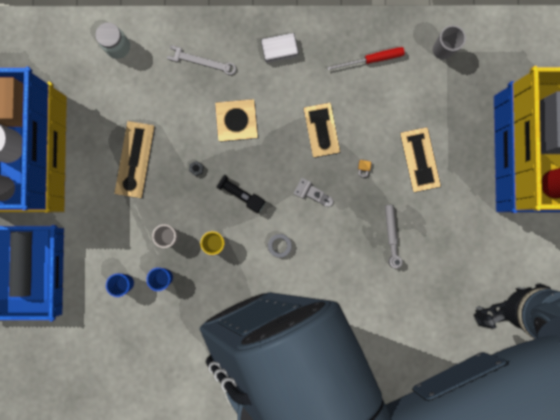

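View pics/scene0.png

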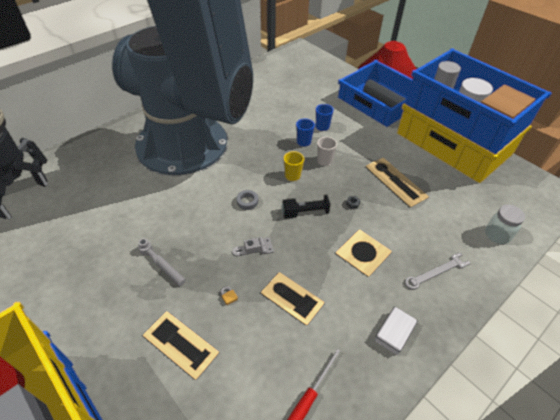

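The top view shows wrench ~(393,237), hasp (315,192), torch (241,194), white cup (164,236), padlock (365,166) and nut (197,168). The boards are wrench (135,160), cup (236,120), hasp (322,130) and torch (421,160). I'll zoom in to get their directions.

Run:
```python
from h import *
im=cv2.imread("pics/top0.png")
a=cv2.resize(im[95:275,110:290],None,fx=3.2,fy=3.2,interpolation=cv2.INTER_CUBIC)
b=cv2.resize(im[95:275,285:445],None,fx=3.2,fy=3.2,interpolation=cv2.INTER_CUBIC)
cv2.imwrite("pics/ca.png",a);cv2.imwrite("pics/cb.png",b)
# boards: plywood colour
hsv=cv2.cvtColor(im,cv2.COLOR_BGR2HSV)
m=cv2.inRange(hsv,(8,60,110),(30,200,255));m[:, :70]=0;m[:,480:]=0
m=cv2.morphologyEx(m,cv2.MORPH_CLOSE,np.ones((3,3)))
for c in cv2.findContours(m,cv2.RETR_EXTERNAL,cv2.CHAIN_APPROX_NONE)[0]:
    if cv2.contourArea(c)<60: continue
    r=cv2.minAreaRect(c); P=np.array([ray("top",u,v,.005)[:2] for u,v in cv2.boxPoints(r)])
    C=P.mean(0); q=cv2.minAreaRect((P*1000).astype(np.float32)); 
    print("hull",np.round(r[0],1),"C",C.round(4),"sides",[round(float(np.linalg.norm(P[i]-P[i-1])),4) for i in range(2)],"dirs",[round(float(np.degrees(np.arctan2(*(P[i]-P[i-1])[::-1]))),1) for i in range(2)])
# scene/top consistency on cup disc centre and others
for n,(u,v),z in(("top",(236,120),.005),("scene",(364,252),.005),("top",(365,166),.01),("scene",(229,296),.01),("top",(197,169),.01),("scene",(353,202),.01)):
    print(n,ray(n,u,v,z).round(4))
```

```text
hull [212.  242.5] C [0.3334 0.17  ] sides [0.0629, 0.0626] dirs [45.3, -44.8]
hull [364.3 164.7] C [ 0.532  -0.2172] sides [0.0339, 0.0282] dirs [78.6, -11.6]
hull [420.  159.2] C [ 0.5462 -0.3592] sides [0.1586, 0.0736] dirs [11.8, -77.4]
hull [134.  159.3] C [0.5461 0.3712] sides [0.0717, 0.1918] dirs [80.0, -9.2]
hull [321.5 129.7] C [ 0.6221 -0.1085] sides [0.1331, 0.0726] dirs [10.6, -79.1]
hull [235.9 119.9] C [0.6475 0.1107] sides [0.103, 0.1031] dirs [5.5, -84.8]
top [0.6471 0.1105 0.005 ]
scene [0.6501 0.1108 0.005 ]
top [ 0.5279 -0.2182  0.01  ]
scene [ 0.5282 -0.2161  0.01  ]
top [0.5201 0.2089 0.01  ]
scene [0.5236 0.2116 0.01  ]
```

View pics/ca.png

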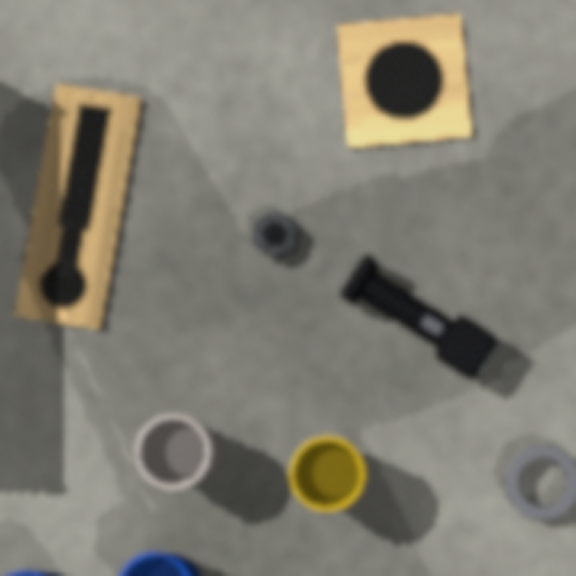

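View pics/cb.png

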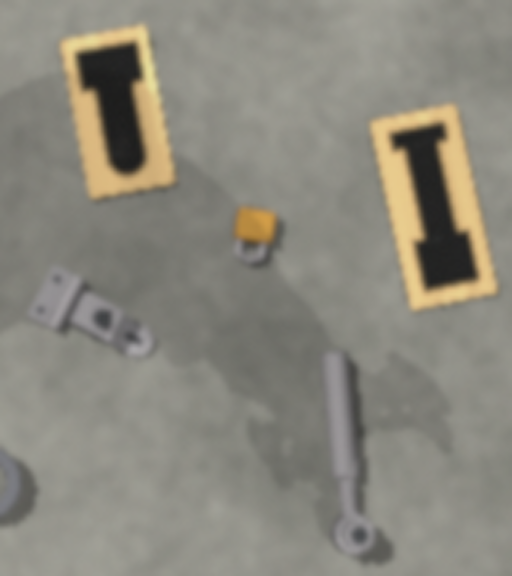

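The crops show every head direction. The wrench and torch outlines have their heads at the lower end, and the hasp outline has its nose there too. In crop pixels: wrench tail (333,352) and socket (355,535); torch tail guard (361,280) and head (471,348); hasp leaf edge (41,290) and nose tip (154,347); cup rim (174,451).

```bash
cat >> h.py <<'E'
def st():
    s=robot.read_state(); R=np.array(s["ee_rot"]); p=np.array(s["position"])*1000
    psi=np.degrees(np.arctan2(R[1,0],R[0,0])); return s,R,p,psi
def plan(*wps):
    """waypoints (x,y,z mm, psi deg): print shift in tool axes (after the turn) & turn"""
    s,R,p,psi=st()
    print("t %.2f p %s psi %.1f q1 %.0f q6 %.0f F %s open %.1f"%(s["time_s"],p.round(1),psi,s["joints"][0],s["joints"][5],np.round(s["contact_force"],1),s["opening"]*1000), "tilt",R[:,2].round(3))
    for x,y,z,a in wps:
        d=(a-psi+180)%360-180; c,sn=np.cos(np.radians(a)),np.sin(np.radians(a)); w=np.array([x,y,z])-p
        print("turn z %.3f rad; then shift x %.1f y %.1f z %.1f"%(-np.radians(d),c*w[0]+sn*w[1],sn*w[0]-c*w[1],-w[2])); p=np.array([x,y,z]);psi=a
E
python3 - <<'E'
from h import *
A=lambda u,v,z:ray("top",u/3.2+110-.34,v/3.2+95-.34,z)
B=lambda u,v,z:ray("top",u/3.2+285-.34,v/3.2+95-.34,z)
def rep(n,a,b,f,z):
    d=(b-a)[:2];print(n,"len",np.linalg.norm(d).round(4),"ang",np.degrees(np.arctan2(d[1],d[0])).round(1)%360,"c",(a[:2]+f*d).round(4))
rep("wrench tail-head",B(333.5,351,.011),B(355,535,.036),80/144,0)
rep("wrench handle",B(333.5,351,.011),B(346,476,.011),.8,0)
rep("torch",A(361,280,.04),A(471,348,.04),.565,0)
rep("hasp",B(41,290,.004),B(154,347,.004),.5,0)
print("hasp button",B(103,318,.029).round(4),"cup rim",A(174,451,.07).round(4),"blue",ray("top",159,279,.07).round(3),"disc",A(403,79,.005).round(4))
plan((357,-282,200,185))
E
```

```text
wrench tail-head len 0.1441 ang 183.9 c [ 0.3504 -0.2831]
wrench handle len 0.099 ang 185.1 c [ 0.3514 -0.2847]
torch len 0.1005 ang 238.3 c [0.4535 0.0925]
hasp len 0.1006 ang 243.2 c [ 0.4565 -0.0918]
hasp button [ 0.4548 -0.0942  0.029 ] cup rim [0.3505 0.2785 0.07  ] blue [0.246 0.289 0.07 ] disc [0.6487 0.1116 0.005 ]
t 0.10 p [ 213.2 -451.9  230.9] psi 25.3 q1 -65 q6 90 F [ 0.5  0.7 -0.5] open 85.5 tilt [-0.     0.001 -1.   ]
turn z -2.788 rad; then shift x -158.1 y 156.7 z 30.9
```

{"fn": "carry_out", "kwargs": {
  "plan": [
    [[0,0,0,0,0,-0.147,1],[0,0,0,0,0,-0.147,1],[0,0,0,0,0,-0.147,1],[0,0,0,0,0,-0.147,1],[0,0,0,0,0,-0.147,1]]
  ]
}}

```text
time_s: 0.6
position: [0.2132, -0.452, 0.231]
ee_rot: [[0.379, 0.925, -0.0], [0.925, -0.379, 0.001], [0.0, -0.0, -1.0]]
contact_force: [-0.9, -0.2, 0.6]
opening: 0.0855
gripper_force: 0.0
```

{"fn": "carry_out", "kwargs": {
  "plan": [
    [[0,0,0,0,0,-0.147,1],[0,0,0,0,0,-0.147,1],[0,0,0,0,0,-0.147,1],[0,0,0,0,0,-0.147,1],[0,0,0,0,0,-0.147,1]]
  ]
}}

```text
time_s: 1.1
position: [0.2132, -0.452, 0.231]
ee_rot: [[-0.339, 0.941, -0.0], [0.941, 0.339, 0.001], [0.001, -0.0, -1.0]]
contact_force: [-0.5, -0.1, 0.3]
opening: 0.0852
gripper_force: 0.0
```

{"fn": "carry_out", "kwargs": {
  "plan": [
    [[0,0,0,0,0,-0.147,1],[0,0,0,0,0,-0.147,1],[0,0,0,0,0,-0.147,1],[0,0,0,0,0,-0.147,1],[0,0,0,0,0,-0.147,1]]
  ]
}}

```text
time_s: 1.6
position: [0.2132, -0.452, 0.231]
ee_rot: [[-0.882, 0.47, -0.0], [0.47, 0.882, 0.001], [0.001, 0.0, -1.0]]
contact_force: [0.0, 0.7, 0.1]
opening: 0.085
gripper_force: 0.0
```

{"fn": "carry_out", "kwargs": {
  "plan": [
    [[0,0,0,0,0,-0.147,1],[0,0,0,0,0,-0.147,1],[0,0,0,0,0,-0.147,1],[0,0,0,0,0,-0.147,1],[0,0,0,0,0,0,1]]
  ]
}}

```text
time_s: 2.1
position: [0.2132, -0.452, 0.231]
ee_rot: [[-0.995, -0.095, -0.0], [-0.095, 0.995, 0.001], [0.0, 0.001, -1.0]]
contact_force: [1.2, 1.1, 0.4]
opening: 0.0855
gripper_force: 0.0
```

```bash
python3 -c "
from h import *
plan((351,-284,150,184.5),(351,-284,-7,184.5))"
```

```text
t 2.10 p [ 213.2 -452.   231. ] psi -174.6 q1 -65 q6 -70 F [1.2 1.1 0.4] open 85.5 tilt [-0.     0.001 -1.   ]
turn z 0.016 rad; then shift x -150.5 y 156.7 z 81.0
turn z -0.000 rad; then shift x -0.0 y 0.0 z 157.0
```

{"fn": "carry_out", "kwargs": {
  "plan": [
    [[-30,31,16,0,0,0.016,1],[-30,31,16,0,0,0,1],[-30,31,16,0,0,0,1],[-30,32,16,0,0,0,1],[-30.5,31.7,16,0,0,0,1]]
  ]
}}

```text
time_s: 2.6
position: [0.3516, -0.2825, 0.1507]
ee_rot: [[-0.998, -0.07, 0.0], [-0.07, 0.998, -0.0], [-0.0, -0.0, -1.0]]
contact_force: [1.0, -1.1, 0.3]
opening: 0.0852
gripper_force: 0.0
```

{"fn": "carry_out", "kwargs": {
  "plan": [
    [[0,0,35,0,0,0,1],[0,0,35,0,0,0,1],[0,0,35,0,0,0,1],[0,0,20,0,0,0,1],[0,0,0,0,0,0,1]]
  ]
}}

```text
time_s: 3.1
position: [0.3493, -0.2827, 0.024]
ee_rot: [[-0.997, -0.072, -0.004], [-0.072, 0.997, 0.003], [0.003, 0.003, -1.0]]
contact_force: [-0.7, -0.6, 0.4]
opening: 0.0853
gripper_force: 0.0
```

```bash
python3 -c "
from h import *
plan((351,-284,3,184.5))
im=snap('scene','s1');cv2.imwrite('pics/s1c.png',cv2.resize(im[180:340,80:260,::-1],None,fx=3,fy=3))"
```

```text
t 3.10 p [ 349.3 -282.7   24. ] psi -175.9 q1 -39 q6 -43 F [-0.7 -0.6  0.4] open 85.3 tilt [-0.004  0.003 -1.   ]
turn z -0.007 rad; then shift x -1.6 y -1.4 z 21.0
```

View pics/s1c.png

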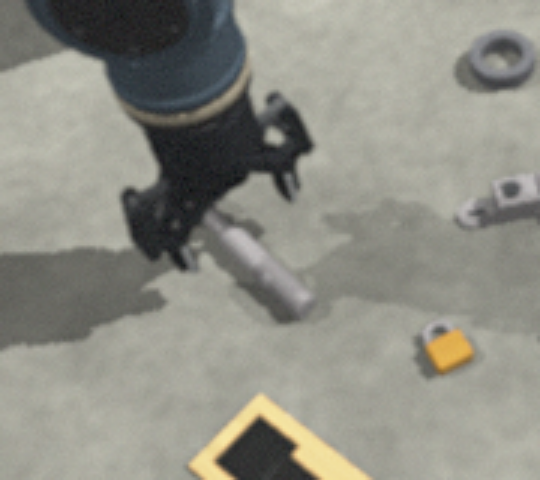

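The open fingers straddle the handle, between crop (175,250) and (285,180). I'll go down and grip.

{"fn": "carry_out", "kwargs": {
  "plan": [
    [[-1,-1,12,0,0,0,1],[0,0,8,0,0,0,1],[0,0,0,0,0,0,0],[0,0,0,0,0,0,0],[0,0,0,0,0,0,0]]
  ]
}}

```text
time_s: 3.65
position: [0.3522, -0.2852, 0.0067]
ee_rot: [[-0.997, -0.076, 0.0], [-0.076, 0.997, -0.0], [-0.0, -0.0, -1.0]]
contact_force: [0.8, -0.1, -0.0]
opening: 0.0441
gripper_force: 0.0
```

{"fn": "carry_out", "kwargs": {
  "plan": [
    [[0,0,0,0,0,0,0],[0,0,0,0,0,0,0],[0,0,0,0,0,0,0],[0,0,0,0,0,0,0],[0,0,0,0,0,0,0]]
  ]
}}

```text
time_s: 4.15
position: [0.3522, -0.2852, 0.0069]
ee_rot: [[-0.997, -0.076, 0.001], [-0.076, 0.997, -0.001], [-0.001, -0.001, -1.0]]
contact_force: [-2.4, 1.8, 10.2]
opening: 0.0196
gripper_force: 58.4
```

```bash
python3 -c "
from h import *
plan((351,-284,110,184.5),(546,371,110,170.8),(546,371,9,170.8))"
```

```text
t 4.15 p [ 352.2 -285.2    6.9] psi -175.6 q1 -39 q6 -43 F [-2.4  1.8 10.2] open 19.6 tilt [ 0.001 -0.001 -1.   ]
turn z -0.002 rad; then shift x 1.1 y 1.3 z -103.1
turn z 0.239 rad; then shift x -87.8 y 677.8 z 0.0
turn z -0.000 rad; then shift x 0.0 y 0.0 z 101.0
```

{"fn": "carry_out", "kwargs": {
  "plan": [
    [[0,0,-10,0,0,0,0],[0,0,-15,0,0,0,0],[0,0,-15,0,0,0,0],[0,0,-20,0,0,0,0],[0,0,-20,0,0,0,0]]
  ]
}}

```text
time_s: 4.65
position: [0.3518, -0.2848, 0.0876]
ee_rot: [[-0.997, -0.076, -0.0], [-0.076, 0.997, 0.0], [0.0, 0.0, -1.0]]
contact_force: [-0.1, 0.3, -2.5]
opening: 0.0196
gripper_force: 59.1
```

```bash
python3 -c "
from h import *
plan((351,-284,110,184.5),(546,371,110,170.8),(546,371,9,170.8))
im=snap('scene','s2');cv2.imwrite('pics/s2c.png',cv2.resize(im[160:340,60:260,::-1],None,fx=3,fy=3))"
```

```text
t 4.65 p [ 351.8 -284.8   87.6] psi -175.6 q1 -39 q6 -43 F [-0.1  0.3 -2.5] open 19.6 tilt [-0.  0. -1.]
turn z -0.002 rad; then shift x 0.8 y 0.9 z -22.4
turn z 0.239 rad; then shift x -87.8 y 677.8 z 0.0
turn z -0.000 rad; then shift x 0.0 y 0.0 z 101.0
```

View pics/s2c.png

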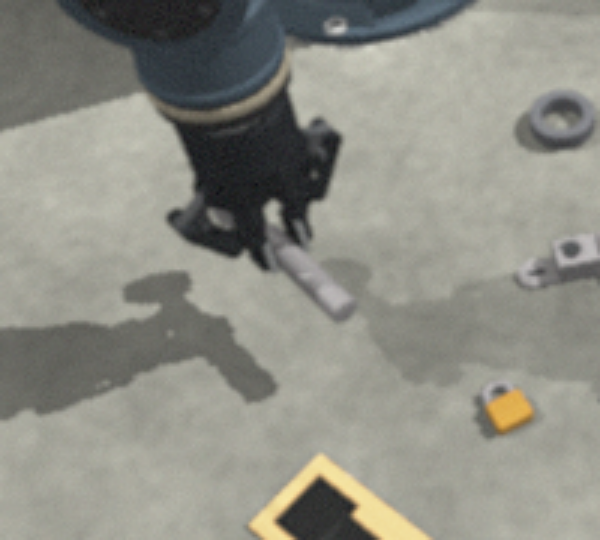

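The wrench is off the counter, held at crop (270,240) and hanging level. I'll carry it to its board.

{"fn": "carry_out", "kwargs": {
  "plan": [
    [[0,0,-11,0,0,0.12,0],[0,0,-11,0,0,0.12,0],[-3,25,0,0,0,0,0],[-6,45,0,0,0,0,0],[-6,45,0,0,0,0,0]]
  ]
}}

```text
time_s: 5.2
position: [0.3856, -0.173, 0.1086]
ee_rot: [[-0.986, 0.165, 0.0], [0.165, 0.986, -0.0], [-0.0, -0.0, -1.0]]
contact_force: [0.8, -1.7, -1.9]
opening: 0.0193
gripper_force: 59.3
```

{"fn": "carry_out", "kwargs": {
  "plan": [
    [[-6,45,0,0,0,0,0],[-6,45,0,0,0,0,0],[-6,45,0,0,0,0,0],[-6,45,0,0,0,0,0],[-6,45,0,0,0,0,0]]
  ]
}}

```text
time_s: 5.7
position: [0.452, 0.0451, 0.1087]
ee_rot: [[-0.987, 0.163, 0.001], [0.163, 0.987, -0.0], [-0.001, 0.0, -1.0]]
contact_force: [1.2, -1.5, -1.8]
opening: 0.0196
gripper_force: 59.3
```

{"fn": "carry_out", "kwargs": {
  "plan": [
    [[-6,45,0,0,0,0,0],[-6,45,0,0,0,0,0],[-6,45,0,0,0,0,0],[-6,45,0,0,0,0,0],[-6,45,0,0,0,0,0]]
  ]
}}

```text
time_s: 6.2
position: [0.5182, 0.2622, 0.1084]
ee_rot: [[-0.987, 0.163, 0.0], [0.163, 0.987, -0.0], [-0.0, -0.0, -1.0]]
contact_force: [1.1, -0.3, -2.3]
opening: 0.0197
gripper_force: 59.3
```

{"fn": "carry_out", "kwargs": {
  "plan": [
    [[-6,45,0,0,0,0,0],[-6,45,0,0,0,0,0],[-2,15,0,0,0,0,0],[0,0,0,0,0,0,0],[0,0,0,0,0,0,0]]
  ]
}}

```text
time_s: 6.7
position: [0.5488, 0.3613, 0.108]
ee_rot: [[-0.987, 0.163, -0.001], [0.163, 0.987, -0.001], [0.0, -0.001, -1.0]]
contact_force: [-0.8, -0.6, -2.0]
opening: 0.0196
gripper_force: 59.4
```

```bash
python3 -c "
from h import *
plan((546,371,110,170.8),(546,371,12,170.8))
im=snap('top','t2');cv2.imwrite('pics/t2c.png',cv2.resize(im[60:240,60:240,::-1],None,fx=3,fy=3))"
```

```text
t 6.70 p [548.8 361.3 108. ] psi 170.6 q1 33 q6 43 F [-0.8 -0.6 -2. ] open 19.6 tilt [-0.001 -0.001 -1.   ]
turn z -0.003 rad; then shift x 4.3 y 9.1 z -2.0
turn z -0.000 rad; then shift x 0.0 y 0.0 z 98.0
```

View pics/t2c.png

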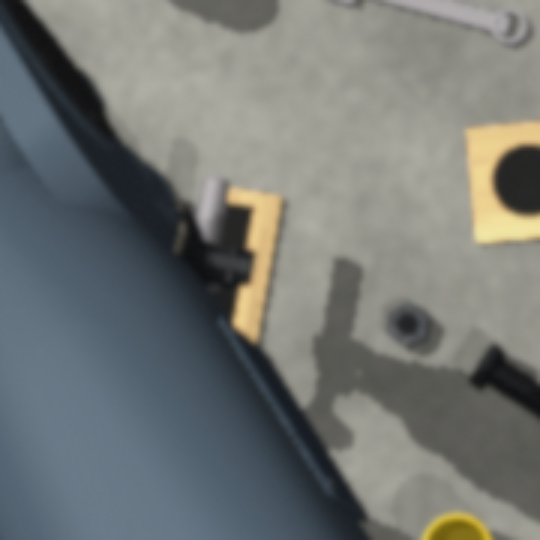

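The wrench tail is at crop (215,185), just off the bar, as expected before the last 10 mm correction.

{"fn": "carry_out", "kwargs": {
  "plan": [
    [[4.3,9,0,0,0,0,0],[0,0,30,0,0,0,0],[0,0,30,0,0,0,0],[0,0,20,0,0,0,0],[0,0,8,0,0,0,0]]
  ]
}}

```text
time_s: 7.25
position: [0.5451, 0.3703, 0.0185]
ee_rot: [[-0.987, 0.164, -0.002], [0.164, 0.987, -0.001], [0.002, -0.002, -1.0]]
contact_force: [0.4, -0.5, -1.4]
opening: 0.0192
gripper_force: 59.5
```

{"fn": "carry_out", "kwargs": {
  "plan": [
    [[0,0,5,0,0,0,0],[0,0,2,0,0,0,0],[0,0,0,0,0,0,0],[0,0,0,0,0,0,0]]
  ]
}}

```text
time_s: 7.65
position: [0.5468, 0.3715, 0.0143]
ee_rot: [[-0.987, 0.163, 0.001], [0.163, 0.987, 0.001], [-0.001, 0.001, -1.0]]
contact_force: [0.7, -1.0, -1.8]
opening: 0.0196
gripper_force: 59.5
```

```bash
python3 -c "
from h import *
plan((546,371,12,170.8))"
```

```text
t 7.65 p [546.8 371.5  14.3] psi 170.6 q1 34 q6 44 F [ 0.7 -1.  -1.8] open 19.6 tilt [ 0.001  0.001 -1.   ]
turn z -0.003 rad; then shift x 0.7 y -0.6 z 2.3
```

{"fn": "carry_out", "kwargs": {
  "plan": [
    [[0,0,2,0,0,0,0],[0,0,0,0,0,0,0],[0,0,0,0,0,0,0]]
  ]
}}

```text
time_s: 7.95
position: [0.5468, 0.3714, 0.012]
ee_rot: [[-0.987, 0.163, 0.001], [0.163, 0.987, 0.001], [-0.001, 0.001, -1.0]]
contact_force: [0.8, 0.1, 4.8]
opening: 0.0196
gripper_force: 60.1
```

{"fn": "carry_out", "kwargs": {
  "plan": [
    [[0,0,1,0,0,0,0],[0,0,0,0,0,0,0],[0,0,0,0,0,0,0]]
  ]
}}

```text
time_s: 8.25
position: [0.5468, 0.3715, 0.0119]
ee_rot: [[-0.987, 0.163, 0.002], [0.163, 0.987, 0.001], [-0.001, 0.001, -1.0]]
contact_force: [-3.5, -3.2, 18.3]
opening: 0.0195
gripper_force: 61.8
```

{"fn": "carry_out", "kwargs": {
  "plan": [
    [[0,0,0,0,0,0,1],[0,0,0,0,0,0,1],[0,0,0,0,0,0,1],[0,0,0,0,0,0,1],[0,0,0,0,0,0,1]]
  ]
}}

```text
time_s: 8.75
position: [0.5462, 0.3711, 0.0101]
ee_rot: [[-0.987, 0.163, -0.0], [0.163, 0.987, -0.0], [0.0, -0.0, -1.0]]
contact_force: [-0.1, 0.1, 0.1]
opening: 0.0855
gripper_force: 0.0
```

{"fn": "carry_out", "kwargs": {
  "plan": [
    [[0,0,-15,0,0,0,1],[0,0,-30,0,0,0,1],[0,0,-35,0,0,0,1],[0,0,-35,0,0,0,1],[0,0,0,0,0,0,1]]
  ]
}}

```text
time_s: 9.25
position: [0.5483, 0.3725, 0.1304]
ee_rot: [[-0.987, 0.163, 0.006], [0.163, 0.987, 0.004], [-0.005, 0.005, -1.0]]
contact_force: [0.5, 0.6, -0.8]
opening: 0.0855
gripper_force: 0.0
```

```bash
python3 -c "
from h import *
plan((453.5,92.5,130,238.3),(453.5,92.5,8,238.3))"
```

```text
t 9.25 p [548.3 372.5 130.4] psi 170.6 q1 34 q6 44 F [ 0.5  0.6 -0.8] open 85.5 tilt [ 0.006  0.004 -1.   ]
turn z -1.181 rad; then shift x 288.0 y -66.5 z 0.4
turn z -0.000 rad; then shift x -0.0 y 0.0 z 122.0
```

{"fn": "carry_out", "kwargs": {
  "plan": [
    [[0,0,0,0,0,-0.148,1],[0,0,0,0,0,-0.148,1],[0,0,0,0,0,-0.148,1],[0,0,0,0,0,-0.148,1],[0,0,0,0,0,-0.148,1]]
  ]
}}

```text
time_s: 9.75
position: [0.5461, 0.371, 0.1246]
ee_rot: [[-0.835, -0.55, -0.001], [-0.55, 0.835, -0.0], [0.001, 0.0, -1.0]]
contact_force: [-0.0, -0.3, 0.9]
opening: 0.085
gripper_force: 0.0
```

{"fn": "carry_out", "kwargs": {
  "plan": [
    [[0,0,0,0,0,-0.148,1],[0,0,0,0,0,-0.148,1],[0,0,0,0,0,-0.145,1],[41,-9.5,0,0,0,0,1],[41,-9.5,0,0,0,0,1]]
  ]
}}

```text
time_s: 10.25
position: [0.5187, 0.2908, 0.1241]
ee_rot: [[-0.524, -0.852, -0.001], [-0.852, 0.524, -0.0], [0.001, 0.0, -1.0]]
contact_force: [0.5, -0.3, 0.8]
opening: 0.0854
gripper_force: 0.0
```

{"fn": "carry_out", "kwargs": {
  "plan": [
    [[41,-9.5,0,0,0,0,1],[41,-9.5,0,0,0,0,1],[41,-9.5,0,0,0,0,1],[41,-9.5,0,0,0,0,1],[42,-9.5,0,0,0,0,1]]
  ]
}}

```text
time_s: 10.75
position: [0.4505, 0.0898, 0.1249]
ee_rot: [[-0.525, -0.851, 0.0], [-0.851, 0.525, -0.0], [0.0, -0.0, -1.0]]
contact_force: [0.9, -0.6, 0.5]
opening: 0.0857
gripper_force: 0.0
```

{"fn": "carry_out", "kwargs": {
  "plan": [
    [[0,0,25,0,0,0,1],[0,0,25,0,0,0,1],[0,0,10,0,0,0,1],[0,0,0,0,0,0,1]]
  ]
}}

```text
time_s: 11.15
position: [0.4504, 0.0911, 0.0642]
ee_rot: [[-0.526, -0.851, -0.002], [-0.851, 0.526, -0.0], [0.002, 0.002, -1.0]]
contact_force: [0.1, 0.4, 2.0]
opening: 0.0851
gripper_force: 0.0
```

```bash
python3 -c "
from h import *
plan((453.5,92.5,8,238.3))
im=snap('scene','s3');a=cv2.resize(im[90:270,230:440,::-1],None,fx=2.8,fy=2.8)
cv2.imwrite('pics/s3c.png',a)"
```

```text
t 11.15 p [450.4  91.1  64.2] psi -121.7 q1 11 q6 -47 F [0.1 0.4 2. ] open 85.1 tilt [-0.002 -0.    -1.   ]
turn z -0.000 rad; then shift x -2.8 y -1.9 z 56.2
```

View pics/s3c.png

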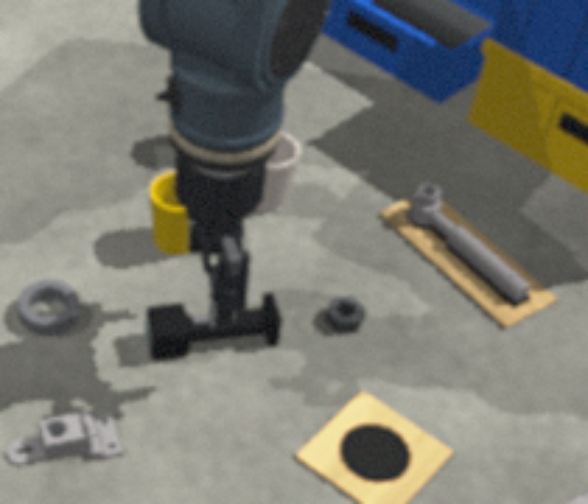

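The wrench lies squarely on its silhouette. The gripper is over the torch barrel at crop (230,320), with fingers on both sides of it.

{"fn": "carry_out", "kwargs": {
  "plan": [
    [[-2.8,-2,20,0,0,0,1],[0,0,20,0,0,0,1],[0,0,14,0,0,0,1],[0,0,0,0,0,0,1],[0,0,0,0,0,0,0]]
  ]
}}

```text
time_s: 11.7
position: [0.4552, 0.0928, 0.0123]
ee_rot: [[-0.525, -0.851, 0.001], [-0.851, 0.525, 0.0], [-0.0, -0.001, -1.0]]
contact_force: [-0.1, 0.1, 0.1]
opening: 0.0733
gripper_force: 0.0
```

{"fn": "carry_out", "kwargs": {
  "plan": [
    [[0,0,0,0,0,0,0],[0,0,0,0,0,0,0],[0,0,0,0,0,0,0],[0,0,0,0,0,0,0],[0,0,0,0,0,0,0]]
  ]
}}

```text
time_s: 12.2
position: [0.455, 0.0926, 0.0121]
ee_rot: [[-0.526, -0.851, 0.001], [-0.851, 0.526, 0.0], [-0.001, -0.001, -1.0]]
contact_force: [-3.7, -0.6, 12.9]
opening: 0.0242
gripper_force: 58.2
```

{"fn": "carry_out", "kwargs": {
  "plan": [
    [[0,0,0,0,0,0,0],[0,0,0,0,0,0,0]]
  ]
}}

```text
time_s: 12.4
position: [0.455, 0.0926, 0.0121]
ee_rot: [[-0.526, -0.851, 0.001], [-0.851, 0.526, 0.0], [-0.001, -0.001, -1.0]]
contact_force: [-4.4, 0.4, 13.7]
opening: 0.024
gripper_force: 58.2
```

```bash
python3 -c "
from h import *
plan((453.5,92.5,110,238.3),(546,-359,110,192.2),(546,-359,12,192.2))"
```

```text
t 12.40 p [455.   92.6  12.1] psi -121.7 q1 11 q6 -47 F [-4.4  0.4 13.7] open 24.0 tilt [ 0.001  0.    -1.   ]
turn z -0.001 rad; then shift x 0.9 y 1.2 z -97.9
turn z 0.805 rad; then shift x 5.0 y -460.9 z -0.0
turn z -0.000 rad; then shift x -0.0 y 0.0 z 98.0
```

{"fn": "carry_out", "kwargs": {
  "plan": [
    [[0,0,-10,0,0,0,0],[0,0,-20,0,0,0.1,0],[0,0,-25,0,0,0.14,0],[0,0,-25,0,0,0.14,0],[0,0,-20,0,0,0.14,0]]
  ]
}}

```text
time_s: 12.9
position: [0.4548, 0.0925, 0.1133]
ee_rot: [[-0.882, -0.472, 0.001], [-0.472, 0.882, 0.0], [-0.001, -0.0, -1.0]]
contact_force: [0.3, 0.2, -1.7]
opening: 0.0241
gripper_force: 59.7
```

{"fn": "carry_out", "kwargs": {
  "plan": [
    [[0,0,0,0,0,0.14,0],[0,0,0,0,0,0.145,0],[0.5,-42,0,0,0,0,0],[0.5,-42,0,0,0,0,0],[0.5,-42,0,0,0,0,0]]
  ]
}}

```text
time_s: 13.4
position: [0.4798, -0.0323, 0.112]
ee_rot: [[-0.977, -0.212, 0.0], [-0.212, 0.977, -0.0], [-0.0, -0.0, -1.0]]
contact_force: [0.6, 0.5, -2.0]
opening: 0.0238
gripper_force: 59.8
```

{"fn": "carry_out", "kwargs": {
  "plan": [
    [[0.5,-42,0,0,0,0,0],[0.5,-42,0,0,0,0,0],[0.5,-42,0,0,0,0,0],[0.5,-42,0,0,0,0,0],[0.5,-42,0,0,0,0,0]]
  ]
}}

```text
time_s: 13.9
position: [0.5214, -0.2386, 0.1119]
ee_rot: [[-0.978, -0.21, 0.0], [-0.21, 0.978, -0.0], [-0.0, -0.0, -1.0]]
contact_force: [1.6, 0.7, -1.8]
opening: 0.0238
gripper_force: 59.8
```

{"fn": "carry_out", "kwargs": {
  "plan": [
    [[0.5,-42,0,0,0,0,0],[0.5,-42,0,0,0,0,0],[0,-41,0,0,0,0,0],[0,0,0,0,0,0,0],[0,0,0,0,0,0,0]]
  ]
}}

```text
time_s: 14.4
position: [0.5464, -0.3598, 0.1112]
ee_rot: [[-0.978, -0.209, -0.001], [-0.209, 0.978, 0.001], [0.0, 0.001, -1.0]]
contact_force: [0.3, 0.3, -1.0]
opening: 0.0237
gripper_force: 59.9
```

```bash
python3 -c "
from h import *
plan((546,-359,110,192.2),(546,-359,20,192.2))"
```

```text
t 14.40 p [ 546.4 -359.8  111.2] psi -167.9 q1 -33 q6 -45 F [ 0.3  0.3 -1. ] open 23.7 tilt [-0.001  0.001 -1.   ]
turn z -0.002 rad; then shift x 0.2 y 0.9 z 1.2
turn z -0.000 rad; then shift x -0.0 y 0.0 z 90.0
```

{"fn": "carry_out", "kwargs": {
  "plan": [
    [[0,0,30,0,0,0,0],[0,0,30,0,0,0,0],[0,0,20,0,0,0,0],[0,0,10,0,0,0,0],[0,0,3,0,0,0,0]]
  ]
}}

```text
time_s: 14.9
position: [0.5465, -0.3581, 0.0179]
ee_rot: [[-0.977, -0.211, -0.001], [-0.211, 0.977, 0.001], [0.001, 0.001, -1.0]]
contact_force: [-0.6, 0.2, -1.3]
opening: 0.0239
gripper_force: 60.1
```

{"fn": "carry_out", "kwargs": {
  "plan": [
    [[0,0,2,0,0,0,0],[0,0,0,0,0,0,0],[0,0,0,0,0,0,0]]
  ]
}}

```text
time_s: 15.2
position: [0.5474, -0.3595, 0.0173]
ee_rot: [[-0.978, -0.211, 0.001], [-0.211, 0.978, -0.001], [-0.001, -0.001, -1.0]]
contact_force: [0.4, -0.0, -1.2]
opening: 0.0238
gripper_force: 60.2
```

{"fn": "carry_out", "kwargs": {
  "plan": [
    [[0,0,1,0,0,0,0],[0,0,0,0,0,0,0],[0,0,0,0,0,0,0]]
  ]
}}

```text
time_s: 15.5
position: [0.5474, -0.3595, 0.0172]
ee_rot: [[-0.978, -0.211, 0.002], [-0.211, 0.978, -0.001], [-0.002, -0.001, -1.0]]
contact_force: [-5.0, 3.6, 15.7]
opening: 0.0239
gripper_force: 62.0
```

{"fn": "carry_out", "kwargs": {
  "plan": [
    [[0,0,0,0,0,0,1],[0,0,0,0,0,0,1],[0,0,0,0,0,0,1],[0,0,0,0,0,0,1],[0,0,0,0,0,0,1]]
  ]
}}

```text
time_s: 16.0
position: [0.5468, -0.3592, 0.0152]
ee_rot: [[-0.978, -0.211, -0.0], [-0.211, 0.978, 0.0], [0.0, 0.0, -1.0]]
contact_force: [-0.1, -0.5, -0.2]
opening: 0.0851
gripper_force: 0.0
```

{"fn": "carry_out", "kwargs": {
  "plan": [
    [[0,0,-15,0,0,0,1],[0,0,-25,0,0,0,1],[0,0,-35,0,0,0,1],[0,0,-35,0,0,0,1],[0,0,0,0,0,0,1]]
  ]
}}

```text
time_s: 16.5
position: [0.5488, -0.3605, 0.1304]
ee_rot: [[-0.978, -0.211, 0.006], [-0.211, 0.978, -0.004], [-0.005, -0.005, -1.0]]
contact_force: [1.0, -0.6, 0.5]
opening: 0.0853
gripper_force: 0.0
```

```bash
python3 -c "
from h import *
plan((456,-92.5,125,243.2),(456,-92.5,8,243.2))"
```

```text
t 16.50 p [ 548.8 -360.5  130.4] psi -167.8 q1 -33 q6 -45 F [ 1.  -0.6  0.5] open 85.3 tilt [ 0.006 -0.004 -1.   ]
turn z -0.891 rad; then shift x -197.4 y 203.7 z 5.4
turn z -0.000 rad; then shift x -0.0 y 0.0 z 117.0
```

{"fn": "carry_out", "kwargs": {
  "plan": [
    [[0,0,0,0,0,-0.148,1],[0,0,0,0,0,-0.148,1],[0,0,0,0,0,-0.148,1],[0,0,0,0,0,-0.148,1],[0,0,0,0,0,-0.148,1]]
  ]
}}

```text
time_s: 17.0
position: [0.5466, -0.3591, 0.1246]
ee_rot: [[-0.575, -0.818, -0.001], [-0.818, 0.575, 0.0], [0.0, 0.001, -1.0]]
contact_force: [0.6, 1.4, -0.8]
opening: 0.0853
gripper_force: 0.0
```

{"fn": "carry_out", "kwargs": {
  "plan": [
    [[0,0,0,0,0,-0.148,1],[-28,29,0,0,0,0,1],[-28,29,0,0,0,0,1],[-28,29,0,0,0,0,1],[-28,29,0,0,0,0,1]]
  ]
}}

```text
time_s: 17.5
position: [0.4933, -0.2054, 0.1247]
ee_rot: [[-0.454, -0.891, -0.0], [-0.891, 0.454, 0.0], [-0.0, 0.0, -1.0]]
contact_force: [1.2, 1.2, 0.5]
opening: 0.0853
gripper_force: 0.0
```

{"fn": "carry_out", "kwargs": {
  "plan": [
    [[-28,29,0,0,0,0,1],[-28,29,0,0,0,0,1],[-29,29,25,0,0,0,1],[0,0,35,0,0,0,1],[0,0,0,0,0,0,1]]
  ]
}}

```text
time_s: 18.0
position: [0.4524, -0.0903, 0.0622]
ee_rot: [[-0.452, -0.892, -0.005], [-0.892, 0.452, 0.001], [0.002, 0.005, -1.0]]
contact_force: [-0.3, -0.6, 0.8]
opening: 0.0851
gripper_force: 0.0
```

```bash
python3 -c "
from h import *
plan((456,-92.5,8,243.2))
im=snap('scene','s4');a=cv2.resize(im[170:380,130:370,::-1],None,fx=2.5,fy=2.5)
cv2.imwrite('pics/s4c.png',a)"
```

```text
t 18.00 p [452.4 -90.3  62.2] psi -116.9 q1 -11 q6 -74 F [-0.3 -0.6  0.8] open 85.1 tilt [-0.005  0.001 -1.   ]
turn z -0.001 rad; then shift x 0.4 y -4.2 z 54.2
```

View pics/s4c.png

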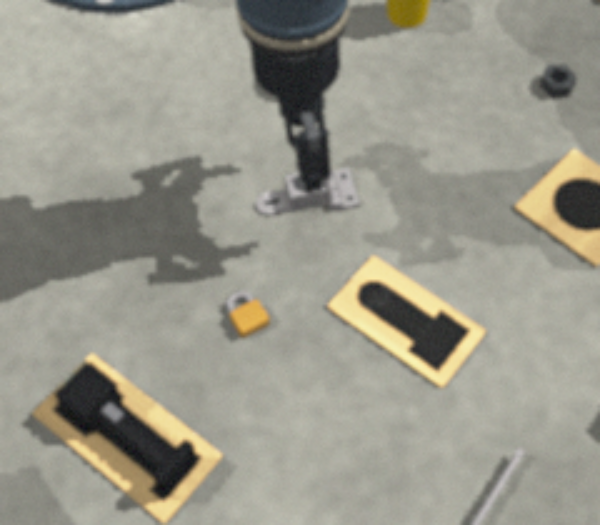

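The torch sits on its outline at crop (130,425), and the fingers are over the hasp case at (312,187).

{"fn": "carry_out", "kwargs": {
  "plan": [
    [[0,-2,20,0,0,0,1],[0,0,20,0,0,0,1],[0,0,14,0,0,0,1],[0,0,0,0,0,0,1],[0,0,0,0,0,0,0]]
  ]
}}

```text
time_s: 18.55
position: [0.4578, -0.0932, 0.0125]
ee_rot: [[-0.454, -0.891, 0.001], [-0.891, 0.454, -0.0], [-0.0, -0.001, -1.0]]
contact_force: [-0.2, 0.7, 0.2]
opening: 0.0734
gripper_force: 0.0
```

{"fn": "carry_out", "kwargs": {
  "plan": [
    [[0,0,0,0,0,0,0],[0,0,0,0,0,0,0],[0,0,0,0,0,0,0],[0,0,0,0,0,0,0],[0,0,0,0,0,0,0]]
  ]
}}

```text
time_s: 19.05
position: [0.4574, -0.0926, 0.0121]
ee_rot: [[-0.453, -0.891, 0.001], [-0.891, 0.453, -0.0], [-0.0, -0.001, -1.0]]
contact_force: [-2.7, 0.4, 12.8]
opening: 0.0263
gripper_force: 59.2
```

{"fn": "carry_out", "kwargs": {
  "plan": [
    [[0,0,0,0,0,0,0],[0,0,0,0,0,0,0]]
  ]
}}

```text
time_s: 19.25
position: [0.4574, -0.0926, 0.0121]
ee_rot: [[-0.453, -0.891, 0.001], [-0.891, 0.453, -0.0], [-0.0, -0.001, -1.0]]
contact_force: [-2.9, -0.8, 12.2]
opening: 0.0266
gripper_force: 59.2
```

```bash
python3 -c "
from h import *
plan((456,-92.5,100,243.2),(622,-108.5,100,190.75),(622,-108.5,15,190.75))"
```

```text
t 19.25 p [457.4 -92.6  12.1] psi -117.0 q1 -11 q6 -74 F [-2.9 -0.8 12.2] open 26.6 tilt [ 0.001 -0.    -1.   ]
turn z -0.003 rad; then shift x 0.5 y 1.2 z -87.9
turn z 0.915 rad; then shift x -160.1 y -46.7 z -0.0
turn z -0.000 rad; then shift x -0.0 y 0.0 z 85.0
```

{"fn": "carry_out", "kwargs": {
  "plan": [
    [[0,0,-10,0,0,0,0],[0,0,-20,0,0,0.13,0],[0,0,-25,0,0,0.13,0],[0,0,-20,0,0,0.13,0],[0,0,-15,0,0,0.13,0]]
  ]
}}

```text
time_s: 19.75
position: [0.4573, -0.0925, 0.1033]
ee_rot: [[-0.839, -0.544, 0.001], [-0.544, 0.839, -0.0], [-0.001, -0.001, -1.0]]
contact_force: [-0.7, 0.6, -2.9]
opening: 0.0262
gripper_force: 60.2
```

{"fn": "carry_out", "kwargs": {
  "plan": [
    [[0,0,0,0,0,0.13,0],[0,0,0,0,0,0.13,0],[0,0,0,0,0,0.132,0],[-31.7,-9.3,0,0,0,0,0],[-31.7,-9.3,0,0,0,0,0]]
  ]
}}

```text
time_s: 20.25
position: [0.5233, -0.0989, 0.1023]
ee_rot: [[-0.982, -0.187, 0.001], [-0.187, 0.982, -0.0], [-0.001, -0.0, -1.0]]
contact_force: [0.6, 0.1, -1.9]
opening: 0.0263
gripper_force: 60.2
```

{"fn": "carry_out", "kwargs": {
  "plan": [
    [[-31.7,-9.3,0,0,0,0,0],[-31.7,-9.3,0,0,0,0,0],[-31.7,-9.3,0,0,0,0,0],[0,0,0,0,0,0,0],[0,0,0,0,0,0,0]]
  ]
}}

```text
time_s: 20.75
position: [0.6213, -0.1084, 0.1012]
ee_rot: [[-0.982, -0.187, -0.001], [-0.187, 0.982, 0.0], [0.001, 0.0, -1.0]]
contact_force: [-1.2, 0.5, -2.4]
opening: 0.0266
gripper_force: 60.1
```

```bash
python3 -c "
from h import *
plan((622,-108.5,19,190.75))"
```

```text
t 20.75 p [ 621.3 -108.4  101.2] psi -169.2 q1 -10 q6 -21 F [-1.2  0.5 -2.4] open 26.6 tilt [-0.001  0.    -1.   ]
turn z 0.001 rad; then shift x -0.6 y -0.2 z 82.2
```

{"fn": "carry_out", "kwargs": {
  "plan": [
    [[0,0,30,0,0,0,0],[0,0,30,0,0,0,0],[0,0,16,0,0,0,0],[0,0,7,0,0,0,0],[0,0,2,0,0,0,0]]
  ]
}}

```text
time_s: 21.25
position: [0.6204, -0.1084, 0.0171]
ee_rot: [[-0.982, -0.187, -0.001], [-0.187, 0.982, 0.0], [0.001, 0.0, -1.0]]
contact_force: [-14.9, 1.8, 24.9]
opening: 0.0263
gripper_force: 63.4
```

{"fn": "carry_out", "kwargs": {
  "plan": [
    [[0,0,1,0,0,0,0],[0,0,0,0,0,0,0],[0,0,0,0,0,0,0]]
  ]
}}

```text
time_s: 21.55
position: [0.6212, -0.1085, 0.0172]
ee_rot: [[-0.982, -0.187, 0.001], [-0.187, 0.982, -0.0], [-0.001, -0.0, -1.0]]
contact_force: [-3.5, 1.1, 6.4]
opening: 0.0265
gripper_force: 61.2
```

{"fn": "carry_out", "kwargs": {
  "plan": [
    [[0,0,0,0,0,0,1],[0,0,0,0,0,0,1],[0,0,0,0,0,0,1],[0,0,0,0,0,0,1],[0,0,0,0,0,0,1]]
  ]
}}

```text
time_s: 22.05
position: [0.6214, -0.1085, 0.0154]
ee_rot: [[-0.982, -0.187, 0.0], [-0.187, 0.982, -0.0], [-0.0, -0.0, -1.0]]
contact_force: [-0.5, 0.1, -1.3]
opening: 0.0853
gripper_force: 0.0
```

{"fn": "carry_out", "kwargs": {
  "plan": [
    [[0,0,-15,0,0,0,1],[0,0,-30,0,0,0,1],[0,0,-35,0,0,0,1],[0,0,-35,0,0,0,1],[0,0,-15,0,0,0,1]]
  ]
}}

```text
time_s: 22.55
position: [0.6226, -0.1087, 0.1488]
ee_rot: [[-0.982, -0.187, 0.004], [-0.187, 0.982, -0.001], [-0.004, -0.001, -1.0]]
contact_force: [0.1, -0.2, -0.8]
opening: 0.0855
gripper_force: 0.0
```

{"fn": "carry_out", "kwargs": {
  "plan": [
    [[0,0,0,0,0,0.14,1],[0,0,0,0,0,0.14,1],[0,0,0,0,0,0.14,1],[0,0,0,0,0,0.14,1],[0,0,0,0,0,0.14,1]]
  ]
}}

```text
time_s: 23.05
position: [0.6214, -0.1085, 0.1452]
ee_rot: [[-0.869, 0.495, -0.0], [0.495, 0.869, 0.0], [0.0, -0.0, -1.0]]
contact_force: [0.5, -0.0, 0.3]
opening: 0.0854
gripper_force: 0.0
```

{"fn": "carry_out", "kwargs": {
  "plan": [
    [[0,0,0,0,0,0.14,1],[0,0,0,0,0,0.133,1],[0,0,0,0,0,0,1]]
  ]
}}

```text
time_s: 23.35
position: [0.6214, -0.1085, 0.1452]
ee_rot: [[-0.706, 0.708, -0.0], [0.708, 0.706, 0.0], [0.0, -0.0, -1.0]]
contact_force: [0.0, 0.7, 0.2]
opening: 0.0849
gripper_force: 0.0
```

```bash
python3 -c "
from h import *
plan((350.5,278.5,145,135),(350.5,278.5,28,135))"
```

```text
t 23.35 p [ 621.4 -108.5  145.2] psi 134.9 q1 -10 q6 35 F [0.  0.7 0.2] open 84.9 tilt [-0.  0. -1.]
turn z -0.002 rad; then shift x 465.2 y 82.1 z 0.2
turn z -0.000 rad; then shift x 0.0 y 0.0 z 117.0
```

{"fn": "carry_out", "kwargs": {
  "plan": [
    [[38.8,6.8,0,0,0,0,1],[38.8,6.8,0,0,0,0,1],[38.8,6.8,0,0,0,0,1],[38.8,6.8,0,0,0,0,1],[38.8,6.8,0,0,0,0,1]]
  ]
}}

```text
time_s: 23.85
position: [0.5071, 0.0537, 0.1454]
ee_rot: [[-0.711, 0.703, 0.0], [0.703, 0.711, 0.0], [-0.0, 0.0, -1.0]]
contact_force: [0.4, 0.4, 0.7]
opening: 0.0856
gripper_force: 0.0
```

{"fn": "carry_out", "kwargs": {
  "plan": [
    [[38.8,6.8,0,0,0,0,1],[38.8,6.8,0,0,0,0,1],[38.8,6.8,0,0,0,0,1],[38.8,6.8,0,0,0,0,1],[38.8,6.8,0,0,0,0,1]]
  ]
}}

```text
time_s: 24.35
position: [0.3939, 0.2149, 0.1455]
ee_rot: [[-0.711, 0.703, 0.0], [0.703, 0.711, 0.0], [-0.0, 0.0, -1.0]]
contact_force: [1.1, 0.4, 0.1]
opening: 0.0854
gripper_force: 0.0
```

{"fn": "carry_out", "kwargs": {
  "plan": [
    [[38.8,7,0,0,0,0,1],[38.4,7,0,0,0,0,1],[0,0,25,0,0,0,1],[0,0,20,0,0,0,1],[0,0,0,0,0,0,1]]
  ]
}}

```text
time_s: 24.85
position: [0.3488, 0.2776, 0.0985]
ee_rot: [[-0.711, 0.703, -0.003], [0.703, 0.711, -0.002], [0.0, -0.003, -1.0]]
contact_force: [0.1, 0.1, 0.2]
opening: 0.0856
gripper_force: 0.0
```

```bash
python3 -c "
from h import *
plan((350.5,278.5,28,135))
print('rim left/right in scene should be near',proj('scene',[.3505,.2785,.07]))
im=snap('scene','s5');a=cv2.resize(im[40:220,230:430,::-1],None,fx=3,fy=3)
cv2.imwrite('pics/s5c.png',a)"
```

```text
t 24.85 p [348.8 277.6  98.5] psi 135.3 q1 39 q6 83 F [0.1 0.1 0.2] open 85.6 tilt [-0.003 -0.002 -1.   ]
turn z 0.005 rad; then shift x -0.5 y 1.9 z 70.5
rim left/right in scene should be near (np.float64(326.4412432244162), np.float64(143.00464704388645))
```

View pics/s5c.png

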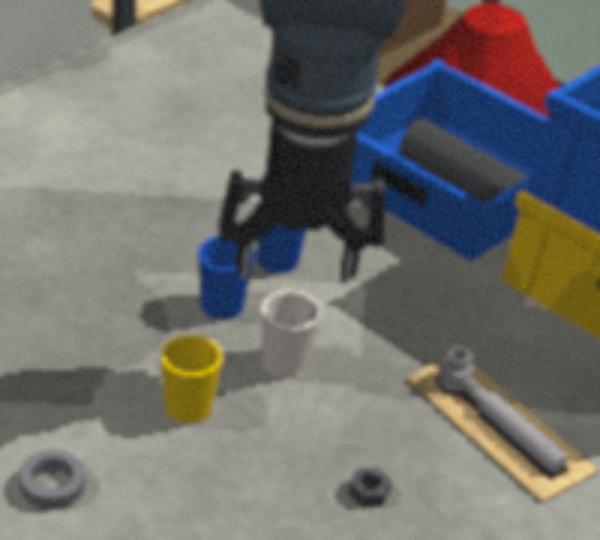

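The white cup's rim centre is at crop (290,308), i.e. px (326.7,142.7). That is within 0.5 px of where my measurement projects, and the fingers come down either side of it.

{"fn": "carry_out", "kwargs": {
  "plan": [
    [[0,1,20,0,0,0,1],[0,0,20,0,0,0,1],[0,0,15,0,0,0,1],[0,0,12,0,0,0,1],[0,0,0,0,0,0,1]]
  ]
}}

```text
time_s: 25.4
position: [0.3509, 0.2786, 0.0333]
ee_rot: [[-0.708, 0.706, -0.001], [0.706, 0.708, -0.0], [0.0, -0.001, -1.0]]
contact_force: [-0.4, 0.1, 0.4]
opening: 0.0854
gripper_force: 0.0
```

{"fn": "carry_out", "kwargs": {
  "plan": [
    [[0,0,0,0,0,0,0.8],[0,0,0,0,0,0,0.6],[0,0,0,0,0,0,0],[0,0,0,0,0,0,0],[0,0,0,0,0,0,0]]
  ]
}}

```text
time_s: 25.9
position: [0.3515, 0.2793, 0.0349]
ee_rot: [[-0.708, 0.706, 0.002], [0.706, 0.708, 0.001], [-0.0, 0.002, -1.0]]
contact_force: [-5.1, -4.5, 18.8]
opening: 0.0556
gripper_force: 59.4
```

{"fn": "carry_out", "kwargs": {
  "plan": [
    [[0,0,0,0,0,0,0],[0,0,0,0,0,0,0],[0,0,-3,0,0,0,0],[0,0,-6,0,0,0,0],[0,0,-6,0,0,0,0]]
  ]
}}

```text
time_s: 26.4
position: [0.351, 0.279, 0.049]
ee_rot: [[-0.708, 0.707, 0.0], [0.707, 0.708, 0.0], [-0.0, 0.0, -1.0]]
contact_force: [0.4, -0.2, -1.6]
opening: 0.0561
gripper_force: 63.8
```

```bash
python3 -c "
from h import *
plan((350.5,278.5,110,135),(648,111,110,135),(648,111,33,135))"
```

```text
t 26.40 p [351. 279.  49.] psi 135.0 q1 38 q6 83 F [ 0.4 -0.2 -1.6] open 56.1 tilt [ 0.  0. -1.]
turn z 0.001 rad; then shift x -0.0 y -0.7 z -61.0
turn z -0.000 rad; then shift x -328.8 y 91.9 z -0.0
turn z -0.000 rad; then shift x 0.0 y 0.0 z 77.0
```

{"fn": "carry_out", "kwargs": {
  "plan": [
    [[0,0,-15,0,0,0,0],[0,0,-20,0,0,0,0],[0,0,-20,0,0,0,0],[-15,4,-6,0,0,0,0],[-28,8,0,0,0,0,0]]
  ]
}}

```text
time_s: 26.9
position: [0.3901, 0.2578, 0.1111]
ee_rot: [[-0.709, 0.705, 0.002], [0.705, 0.709, 0.002], [-0.0, 0.002, -1.0]]
contact_force: [0.8, 0.3, -1.9]
opening: 0.0559
gripper_force: 64.0
```

{"fn": "carry_out", "kwargs": {
  "plan": [
    [[-30,8.4,0,0,0,0,0],[-30,8.4,0,0,0,0,0],[-30,8.4,0,0,0,0,0],[-30,8.4,0,0,0,0,0],[-30,8.4,0,0,0,0,0]]
  ]
}}

```text
time_s: 27.4
position: [0.5267, 0.18, 0.1098]
ee_rot: [[-0.708, 0.707, 0.0], [0.707, 0.708, 0.0], [-0.0, 0.0, -1.0]]
contact_force: [-0.5, 1.3, -1.7]
opening: 0.0557
gripper_force: 64.0
```

{"fn": "carry_out", "kwargs": {
  "plan": [
    [[-30,8.4,0,0,0,0,0],[-30,8.4,0,0,0,0,0],[-30,8.4,0,0,0,0,0],[-30,8.4,0,0,0,0,0],[-16,4,0,0,0,0,0]]
  ]
}}

```text
time_s: 27.9
position: [0.6501, 0.1098, 0.1094]
ee_rot: [[-0.707, 0.707, 0.0], [0.707, 0.707, -0.0], [-0.0, 0.0, -1.0]]
contact_force: [-0.9, -0.7, -2.6]
opening: 0.0557
gripper_force: 64.0
```

{"fn": "carry_out", "kwargs": {
  "plan": [
    [[0,0,10,0,0,0,0],[0,0,15,0,0,0,0],[0,0,15,0,0,0,0],[0,0,10,0,0,0,0],[0,0,0,0,0,0,0]]
  ]
}}

```text
time_s: 28.4
position: [0.647, 0.1114, 0.0579]
ee_rot: [[-0.708, 0.706, -0.003], [0.706, 0.708, -0.0], [0.002, -0.002, -1.0]]
contact_force: [0.1, -0.5, -2.8]
opening: 0.0557
gripper_force: 64.1
```

```bash
python3 -c "
from h import *
plan((648.5,111.5,40,135))"
```

```text
t 28.40 p [647.  111.4  57.9] psi 135.1 q1 10 q6 55 F [ 0.1 -0.5 -2.8] open 55.7 tilt [-0.003 -0.    -1.   ]
turn z 0.001 rad; then shift x -1.0 y 1.1 z 17.9
```

{"fn": "carry_out", "kwargs": {
  "plan": [
    [[0,0,8,0,0,0,0],[0,0,6,0,0,0,0],[0,0,3,0,0,0,0],[0,0,0,0,0,0,0],[0,0,0,0,0,0,0]]
  ]
}}

```text
time_s: 28.9
position: [0.6485, 0.1113, 0.0425]
ee_rot: [[-0.708, 0.707, 0.0], [0.707, 0.708, 0.0], [-0.0, 0.0, -1.0]]
contact_force: [-0.1, 0.1, -1.8]
opening: 0.056
gripper_force: 64.1
```

{"fn": "carry_out", "kwargs": {
  "plan": [
    [[0,0,2,0,0,0,0],[0,0,0,0,0,0,0],[0,0,0,0,0,0,0]]
  ]
}}

```text
time_s: 29.2
position: [0.6484, 0.1113, 0.0404]
ee_rot: [[-0.708, 0.707, 0.0], [0.707, 0.708, 0.0], [-0.0, 0.0, -1.0]]
contact_force: [0.3, 0.6, -2.2]
opening: 0.056
gripper_force: 64.1
```

{"fn": "carry_out", "kwargs": {
  "plan": [
    [[0,0,1,0,0,0,0],[0,0,0,0,0,0,0],[0,0,0,0,0,0,0]]
  ]
}}

```text
time_s: 29.5
position: [0.6487, 0.1112, 0.0401]
ee_rot: [[-0.707, 0.707, 0.001], [0.707, 0.707, -0.0], [-0.001, 0.001, -1.0]]
contact_force: [-3.1, -2.0, 7.1]
opening: 0.0563
gripper_force: 64.7
```

{"fn": "carry_out", "kwargs": {
  "plan": [
    [[0,0,0.5,0,0,0,0],[0,0,0,0,0,0,0],[0,0,0,0,0,0,0]]
  ]
}}

```text
time_s: 29.8
position: [0.6488, 0.1111, 0.04]
ee_rot: [[-0.707, 0.707, 0.001], [0.707, 0.707, -0.0], [-0.001, 0.001, -1.0]]
contact_force: [-5.3, -2.7, 13.0]
opening: 0.0559
gripper_force: 65.2
```

The cup is seated. I'll release it, rise clear, and back away so I can check everything.

{"fn": "carry_out", "kwargs": {
  "plan": [
    [[0,0,0,0,0,0,0.8],[0,0,0,0,0,0,1],[0,0,0,0,0,0,1],[0,0,0,0,0,0,1],[0,0,0,0,0,0,1]]
  ]
}}

```text
time_s: 30.3
position: [0.6484, 0.1113, 0.0387]
ee_rot: [[-0.708, 0.707, -0.0], [0.707, 0.708, 0.0], [0.0, -0.0, -1.0]]
contact_force: [-0.7, 0.3, -0.0]
opening: 0.0854
gripper_force: 0.0
```

{"fn": "carry_out", "kwargs": {
  "plan": [
    [[0,0,-10,0,0,0,1],[0,0,-20,0,0,0,1],[0,0,-35,0,0,0,1],[0,0,-40,0,0,0,1],[0,0,-40,0,0,0,1]]
  ]
}}

```text
time_s: 30.8
position: [0.6481, 0.1112, 0.1861]
ee_rot: [[-0.708, 0.707, 0.0], [0.707, 0.708, 0.0], [-0.0, 0.0, -1.0]]
contact_force: [0.0, 0.9, 0.7]
opening: 0.0852
gripper_force: 0.0
```

{"fn": "carry_out", "kwargs": {
  "plan": [
    [[30,30,0,0,0,0,1],[30,30,0,0,0,0,1],[30,30,0,0,0,0,1],[30,30,0,0,0,0,1],[30,30,0,0,0,0,1]]
  ]
}}

```text
time_s: 31.3
position: [0.648, 0.3251, 0.1849]
ee_rot: [[-0.707, 0.707, 0.001], [0.707, 0.707, 0.0], [-0.0, 0.001, -1.0]]
contact_force: [1.3, -0.1, -0.2]
opening: 0.0856
gripper_force: 0.0
```

{"fn": "carry_out", "kwargs": {
  "plan": [
    [[35,-20,0,0,0,0,1],[35,-20,0,0,0,0,1],[35,-20,0,0,0,0,1],[35,-20,0,0,0,0,1],[0,0,0,0,0,0,1]]
  ]
}}

```text
time_s: 31.8
position: [0.4887, 0.3669, 0.1851]
ee_rot: [[-0.71, 0.704, -0.001], [0.704, 0.71, 0.0], [0.001, -0.0, -1.0]]
contact_force: [1.4, -0.0, 0.1]
opening: 0.0857
gripper_force: 0.0
```

```bash
python3 -c "
from h import *
plan()
snap('top','t6'); im=snap('scene','s6');cv2.imwrite('pics/s6c.png',cv2.resize(im[140:390,130:450,::-1],None,fx=2.4,fy=2.4))
print('cup rim expected scene',proj('scene',[.648,.111,.075]))"
```

```text
t 31.80 p [488.7 366.9 185.1] psi 135.2 q1 37 q6 82 F [ 1.4 -0.   0.1] open 85.7 tilt [-0.001  0.    -1.   ]
cup rim expected scene (np.float64(368.39276285935625), np.float64(234.4221466243064))
```

View pics/s6c.png

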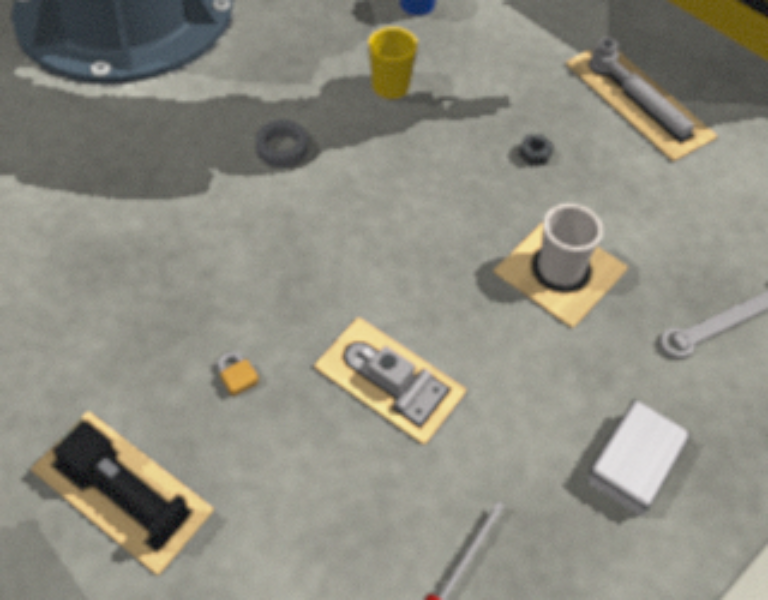

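View pics/t6.png

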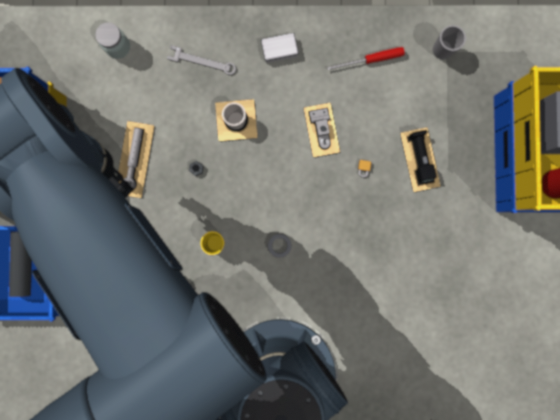

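All four things sit on their outlines with the heads at the right ends. In the scene crop: torch (120,480), hasp (395,380), wrench (645,90), and the upright cup centred on its disc at (565,270). The padlock and nut haven't moved, and the arm is clear.

```bash
python3 -c "
from h import *
print(robot.job_done())"
```

```text
the job is handed in; nothing more can be done
None
```

The wrench, torch, hasp and cup are on their outlines, with the padlock and nut not moved; I handed the job in at about 32 s and got no verdict back, so this rests on the final pictures, where the hasp looks a few mm off centre (inside the 12 mm limit).

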